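# Set a length stop to a sample, coming up from one side to take up the play

### The job

Set the length stop of the green bed to the longer of the two loose wood offcuts (the sample): the stop stands too close, so first wind its crank back until there is clear room, then lay the sample flat in the channel between the stop and the end block. Then wind the stop up, always in the closing direction so that the play in its drive is taken up, until it just nips the sample squarely against the end block, lightly, about 6 N, and never hard enough to dent it; let go of the crank and leave it so. If you press too far, wind well back and come up again; leave the short offcut, the glue bottle and the screwdriver where they are.

Things in the scene. Friction and masses are not known exactly. Their poses are not given: they have to be found in the camera images.
- bed: green cast bed, 410 x 150 x 56 mm, bolted down, yaw within about 0.2 rad; origin under its middle, y along it, z up. At the +y end of its channel stands the end block, a fixed steel block 56 mm wide, 30 long, 34 high, with a stiffly sprung steel pad toward -y (gives 1 mm per 10 N). It is clamped elsewhere each time, the pad 51 to 59 mm beyond seat: the exact spot must be found by touch
- seat (a point): middle of where the 110 mm sample comes to lie, on the channel floor, 56 mm above the bench; axes as the bed, y toward the end block. The channel is 35 mm wide between two ribs 6 mm high and 8 mm thick, open above
- stop: the sliding steel stop: an upright plate 56 mm wide, 34 mm high, 12 mm thick on a saddle with a fork behind it (87 mm long in all); origin at the foot of the plate's face that looks toward the end block (+y), axes as the bed. It slides along y with about 4 N of drag. In the frame of seat its origin starts at y between about -49 and -28 mm, can go from -95 to -15 mm, and meets the seated sample between -59 and -51 mm
- crank_axis (a point): point on the vertical axis of the crank, on a gearbox at the -y end of the bed, 145 mm above the bench (mid height of the crank's upright grip). Its axes are those of the bed. The gearbox top is at 100 mm, the crank arm's top at 118 mm above the bench; nothing on the bed is higher except the grip
- handle (a point): middle of the crank's upright grip: a black rod 16 mm across and 50 mm tall (120 to 170 mm above the bench), 50 mm from the crank axis, that spins freely on its pin, so a hand can lead it round without turning
- crank (a joint): crank angle, rad, growing clockwise seen from above, which moves the stop toward the end block; at 0 the grip lies on the -x side of the axis (bed axes), travel -2.7 to 1.4. One radian drives the rack 20 mm. Turning it needs 4 to 5 N at the grip by itself and 5.5 to 7 N when it drives the stop; every 1 N of push on the sample adds 0.4 N. It stays where it is left; its friction holds a nip of up to about 12 N
- lug (a point): middle of the top of the brass cross lug at the end of the rack that the crank drives; the lug sits in the stop's fork with 5 mm of play (the backlash, 0.25 rad of crank)
- fork (a point): middle of the stop's fork, axes as the bed. The lug lies at y = +2.5 mm in it when it pushes the stop toward the end block (play taken up in the closing direction) and at -2.5 mm when it draws the stop back
- sample: the sample: the longer loose offcut of wood moulding, 110 mm long (its y), 30 mm wide (x), 28 mm high; origin at the centre of its underside; about 60 g
- short_offcut: bystander: same moulding, only 65 mm long; origin at the centre of its underside
- glue: bystander: white glue bottle with orange cap, 54 mm across, 150 mm tall, standing beyond the bed
- screwdriver: bystander: screwdriver lying on the bench at the right front
Mind the look-alikes: they are no part of the job. Leave any red or yellow look-alike of the sample alone.

How it is judged:
On the way, in this order (a step that is already met when the one before it is completed fails the run):
1. the stop is wound back: leaving room for the sample (y of stop in the frame of seat below -0.062 m), for 0.2 s.
2. the sample lies flat in the channel between stop and end block, let go (x of sample in the frame of seat between -0.004 and 0.004 m and z of sample in the frame of seat below 0.003 m and angle between the y axis of sample and the y axis of seat, either way round below 0.06 rad and angle between sample's own z axis and vertical below 0.06 rad and y of sample in the frame of seat between -0.045 and 0.01 m and contact force between the fingers and sample below 0.05 N), for 0.2 s.
At the end, for the whole second after the job is handed in: The sample lies flat and square in the channel (within 4 mm of its middle line and 0.06 rad), held against the end block (within 6 mm of the seat point along the channel) and nipped: the stop presses on it with 2 to 12 N, the lug stands at the closing side of the fork (beyond +1.8 mm), all at rest (x of sample in the frame of seat between -0.004 and 0.004 m and z of sample in the frame of seat below 0.003 m and angle between the y axis of sample and the y axis of seat, either way round below 0.06 rad and angle between sample's own z axis and vertical below 0.06 rad and contact force between sample and stop between 2 and 12 N and y of sample in the frame of seat between -0.006 and 0.006 m and y of lug in the frame of fork above 0.0018 m and linear speed of sample below 0.005 m/s); the robot touches nothing.
It fails at once if the sample is dented: the stop presses on it with more than 25 N (contact force between sample and stop above 25 N).
It fails at once if a bystander is moved by more than 20 mm (distance of any of short_offcut, glue, screwdriver from where it was at the start of the episode above 0.02 m).
It also fails if it takes over 72 s, if anything falls off the work surface, if the arm or the gripper's body presses on something with over 40 N, if the wrist force passes 120 N, or if a joint passes its speed limit or range.

### The arm

A 6-joint arm with a two-finger parallel gripper is mounted at the origin on the work surface. World frame = base frame: x ahead of the robot, y to its left, z up, the work surface at z = 0. Lengths are in m, angles in rad, forces in N, time in s.
With the tool pointing down it reaches from about 0.4 to 0.825 m from the base axis. Payload 7 kg.
Tool frame: the origin (TCP) lies on the centre line of the jaws, within the pads' length; the fingertips stand 17 mm ahead of it and the grasp point (between the pads) lies 2 mm behind it; z points along the fingers, y is the line along which they close (so a half turn about z gives the same grasp; the last joint's range is limited). The gripper opens to 85 mm and grips with 20 to 120 N. Pads are 22 mm wide; open, the fingers measure 114 mm over their backs; the gripper's body (76 mm by 85 mm) begins 54 mm behind the grasp point. The pads swing forward as they close: fully open they stand 13 mm farther back than shut.
Start: joints at [-0.836, 0.359, 0.012, 0, -1.224, -0.288], TCP at [0.292, -0.609, 0.248] pointing down, gripper open.
Joint ranges: [-3.07, 3.07], [-1.43, 2.12], [-1.02, 1.25], [-3.03, 1.67], [-3.05, -0], [-3.03, 3.03]. Speed limits (rad/s): [2.39, 2.39, 3.01, 3.14, 3.14, 3.14].

### API

Orientations are given as a unit quaternion [x, y, z, w].
In Python, from workcell import robot gives the robot as it stands. The module is installed in compiled form; this text tells all that it offers.
- The arm moves only by the tool step_arm, never from a script. Its argument "commands" is a list of rows, each a list of 7 numbers: the shift along the world's x, y, z in mm, then the turn, a rotation vector about the world's x, y, z in degrees, then the opening, from 0 (shut) to 1 (fully open). A call has 1 to 20 rows; each row shifts and turns the commanded pose from where the row before left it; what a row does not reach is not made up. A row lasts 1/8 s, in which the tool goes at most 62.5 mm and 10.7 degrees, less where a joint would pass 70% of its speed; a pose out of reach is approached as far as the arm can. A call with a gripper value outside its range is refused whole. The fingers move at their own pace and stop on an object; "newtons" is the grip in N (left out, the last holds). Time passes only in rows, so rows that do not move let the fingers close. It gives the time, the measured TCP pose, the force, the opening and the grip force at its end, in the units of the state.
- robot.get_obs(): the state, without advancing time (a new reading comes with each control period).
- robot.snapshot(name): name is "scene" or "top" or "wrist"; returns (picture, depth): 400x640x3 uint8, red, green, blue; 400x640 float32, m along the optical axis (not along the pixel's ray), 0 where there is no reading.
- robot.camera_info(name): a dict with "camera_matrix" (3x3 intrinsics, pixels), "k1" (the pictures are not rectified: a ray, as slopes to the right and down, at radius r is drawn at 1 + k1 r^2 times it, then the intrinsics apply), "camera_from_world" (4x4, takes a point from world to camera coordinates); the wrist camera has in their place "tool_from_camera" (4x4, takes a point from camera to tool coordinates, whose origin is the TCP and whose axes are the flange's). Camera axes: x right, y down, z forward; pixel columns grow to the right and rows downward; lengths in m; the calibration is good to about 2 mm. A picture is of the moment at which its call begins: read the wrist's pose just before it. camera_info takes no time and is no camera call.
- robot.finish_job(): hands the job in; it is judged then, once.
Trained networks look in the newest picture that a camera, given by its name, has taken for a name from the list of things; names that differ only in an ending like _2 or _b are one class to them, and where a whole thing is asked for, a point or a joint stands for the part that bears it (a point fixed in the world has none). Each returns a list of dicts, best first, with "confidence" (0 to 1); they miss things now and then, are a little off and sometimes report something else, mostly with a low value. They report only what shows in the picture. A call takes as long as a camera call. They do not tell look-alikes from the thing itself.
- robot.spot_in(camera, name): "box" ([left, top, right, bottom] in pixels, round what is visible of it).
- robot.pinpoint(camera, name): "pixel" ([column, row] in pixels: a listed point, or the origin of a listed thing).
The state is a dict: "time": time; "qpos": joint angles; "qvel": joint speeds; "tau": joint torques, N m; "eef_pos": TCP position; "ee_rot": TCP orientation; "contact_force": force on the tool from outside, world axes, zero at the start; "torque": the same for the moment, N m; "gripper_width": finger opening in m; "grip_force": force on a finger pad.
Only numpy, scipy, OpenCV 4.12 (cv2) and the standard library are available. Lean on these libraries where they do the work, as an engineer would, in place of code of your own. Each camera call takes 0.05 s, during which the arm holds its last target. There are 200 camera calls.

## Working session

There is one attempt and no reset: what is moved stays moved. The work goes in short steps, Python scripts to look and compute and a tool call to move; the robot and the scene stay as the last step left them, time stands still between calls to the robot, and variables do not carry over. Pictures are saved under pics/ and viewed, at most 10 in all, crops included, and the job is handed in when it is done.

Besides the shell and the picture viewer there is one more tool, called after ">>>" as name(argument=value, ...), one argument or row to a line, values as JSON. step_arm: Moves the arm, as the interface text tells. Its arguments: {"type":"object","properties":{"commands":{"type":"array","items":{"type":"array","items":{"type":"number"}}},"newtons":{"type":"number"}},"required":["commands"]}

```bash
mkdir -p pics
cat > h.py <<'E'
import numpy as np, cv2
from workcell import robot
from scipy.spatial.transform import Rotation as R
def cam(name):
    i=robot.camera_info(name); K=np.array(i["camera_matrix"])
    if "camera_from_world" in i: T=np.linalg.inv(np.array(i["camera_from_world"]))
    else:
        o=robot.get_obs(); W=np.eye(4); W[:3,:3]=R.from_quat(o["ee_rot"]).as_matrix(); W[:3,3]=o["eef_pos"]
        T=W@np.array(i["tool_from_camera"])
    return K,i["k1"],T
def ray(c,px):
    K,k1,T=c
    d=np.array([k1,0,0,0,0.])
    u=cv2.undistortPoints(np.array([[px]],float),K,d)[0,0]
    return T[:3,3],T[:3,:3]@np.array([u[0],u[1],1])
def at_z(c,px,z):
    o,d=ray(c,px); return o+d*(z-o[2])/d[2]
def at_d(c,px,dep):
    o,d=ray(c,px); return o+d*dep
def shot(name,f=None):
    c=cam(name); p,d=robot.snapshot(name)
    if f: cv2.imwrite("pics/"+f,p[:,:,::-1])
    return c,p,d
E
python3 - <<'E'
from h import *
print(robot.get_obs())
for n in ("scene","top"):
    c,p,d=shot(n,n+"0.png")
    print(n,c[2][:3,3])
    for k,z in (("seat",.056),("crank_axis",.145),("handle",.145),("lug",None),("stop",.056),("sample",None),("short_offcut",None),("bed",0),("fork",None),("glue",None),("screwdriver",None)):
        for r in robot.pinpoint(n,k)[:3]:
            u,v=r["pixel"]; q=at_z(c,(u,v),z if z is not None else 0)
            dd=d[int(np.clip(v,0,399)),int(np.clip(u,0,639))]
            print(k,round(r["confidence"],2),np.round((u,v),1),"atz",q.round(4),"depth",at_d(c,(u,v),dd).round(4))
E
```

```text
{'time': 0.0, 'qpos': array([-8.35900341e-01,  3.59382380e-01,  1.10897382e-02, -3.70159613e-04,
       -1.22409840e+00, -2.88056860e-01]), 'qvel': array([-3.09551098e-04,  1.14505427e-03,  2.27746771e-06,  1.20947945e-04,
       -1.59154517e-04,  5.32353243e-04]), 'tau': array([ 5.84756272e-04, -5.83323205e+01,  2.93411976e+01,  6.93661273e+00,
       -5.99128223e-03,  1.61751154e-05]), 'eef_pos': array([ 0.29144916, -0.60834623,  0.2473764 ]), 'ee_rot': array([-2.21503948e-01,  9.75159133e-01,  7.80488485e-04, -2.38531221e-04]), 'contact_force': array([-0.52087299, -0.27555726,  0.13167908]), 'torque': array([ 0.01286384, -0.00917803,  0.04572542]), 'grip_force': 0.0, 'gripper_width': 0.08608510476728246}
scene [ 1.04138839 -0.32615101  0.96477258]
seat 0.46 [291.5 224.5] atz [ 0.517  -0.0094  0.056 ] depth [ 0.5329 -0.019   0.0834]
crank_axis 0.84 [223.5 245.7] atz [ 0.5191 -0.1926  0.145 ] depth [ 0.4264 -0.169  -0.0005]
handle 0.64 [225.  225.2] atz [ 0.4736 -0.1616  0.145 ] depth [ 0.4895 -0.1662  0.1679]
lug 0.74 [274.7 228.6] atz [ 0.4671 -0.0331  0.    ] depth [ 0.5129 -0.05
[... 1384 characters left out ...]
.5075 -0.0093  0.0631]
sample 0.78 [254.4 235.5] atz [0.3931 0.3083 0.    ] depth [0.3927 0.304  0.029 ]
sample 0.65 [220.6 204.8] atz [0.5068 0.4291 0.    ] depth [0.5043 0.4222 0.0321]
sample 0.51 [234.  264.3] atz [0.2925 0.3833 0.    ] depth [0.2934 0.3795 0.0203]
short_offcut 0.52 [255.  192.9] atz [0.5462 0.3037 0.    ] depth [0.5435 0.2998 0.027 ]
bed 0.96 [355.2 201.7] atz [ 0.5037 -0.0562  0.    ] depth [ 0.4981 -0.0521  0.0728]
fork 0.54 [361.5 197.7] atz [ 0.5175 -0.0794  0.    ] depth [ 0.5107 -0.0738  0.0805]
glue 0.77 [321.6 130.2] atz [0.7689 0.057  0.    ] depth [0.7465 0.0563 0.0992]
screwdriver 0.49 [451.1 231.4] atz [ 0.3863 -0.3972  0.    ] depth [ 0.3862 -0.3934  0.0153]
```

Run:
```python
import cv2,numpy as np
a=cv2.imread("pics/top0.png")[110:290,180:480]
cv2.imwrite("pics/top_c.png",cv2.resize(a,None,fx=2.6,fy=2.6,interpolation=cv2.INTER_CUBIC))
```

```text
(no output)
```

View pics/top_c.png

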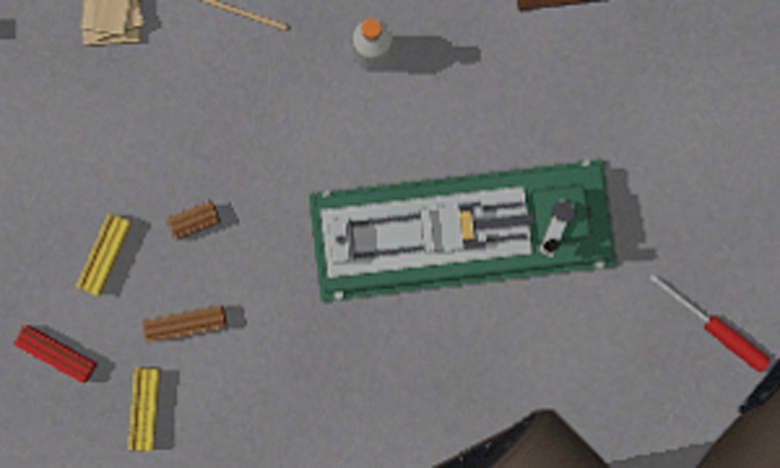

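View pics/scene0.png

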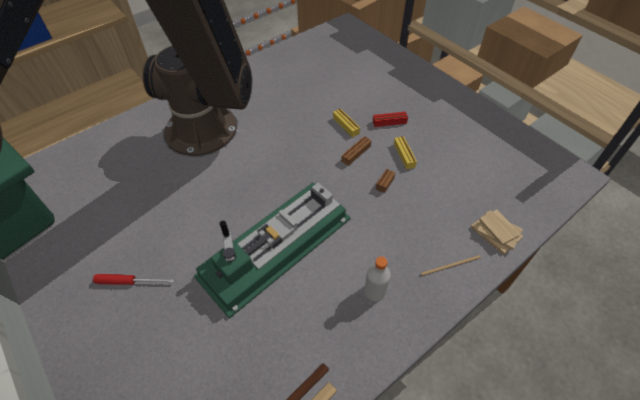

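Top view: the brown long offcut, at about full-image (251,235), is the sample. The short one is at (255,193). The bed is yawed about 0.11 rad, with the crank at its right end near (393,198). Red and yellow look-alikes lie around the sample. Next I'll bring the wrist camera over the bed.

>>> step_arm(
  commands=[
    [20,50,15,0,0,7,1],
    [20,50,15,0,0,7,1],
    [20,50,15,0,0,7,1],
    [20,50,15,0,0,7,1],
    [20,50,15,0,0,7,1],
    [20,50,15,0,0,7,1],
    [20,50,15,0,0,7,1],
    [20,50,15,0,0,7,1],
    [20,50,15,0,0,7,1],
    [20,50,15,0,0,8,1],
    [0,0,0,0,0,0,1],
    [0,0,0,0,0,0,1],
  ],
)

```text
time: 2.7
eef_pos: [0.4915, -0.1085, 0.3982]
ee_rot: [0.747, -0.665, -0.0, 0.0]
contact_force: [-0.6, -0.9, -0.9]
gripper_width: 0.0855
grip_force: 0.0
```

```bash
cat > look.py <<'E'
from h import *
import sys
def look(f=None,names=("seat","crank_axis","handle","lug","stop","fork","bed")):
    Z=dict(seat=.056,crank_axis=.145,handle=.145,stop=.056,bed=0,lug=.075,fork=.075,sample=0,short_offcut=0)
    c,p,d=shot("wrist",f)
    for k in names:
        for r in robot.pinpoint("wrist",k)[:2]:
            u,v=r["pixel"]; q=at_z(c,(u,v),Z[k])
            dd=d[int(np.clip(v,0,399)),int(np.clip(u,0,639))]
            print(k,round(r["confidence"],2),np.round((u,v),1),"atz",q.round(4),"depth",at_d(c,(u,v),dd).round(4))
    return c,p,d
if __name__=="__main__":
    o=robot.get_obs(); print(o["time"],o["eef_pos"].round(4),o["ee_rot"].round(4),o["qpos"].round(2))
    look(sys.argv[1])
E
python3 look.py w1.png
```

```text
2.7 [ 0.4915 -0.1085  0.3982] [ 7.467e-01 -6.651e-01 -1.000e-04  1.000e-04] [ 0.17  0.01 -0.09 -0.   -1.47 -0.06]
seat 0.95 [303.2 239.8] atz [0.5049 0.0379 0.056 ] depth [0.5049 0.0375 0.0568]
seat 0.41 [305.  174.5] atz [ 0.5128 -0.0745  0.056 ] depth [ 0.5123 -0.0792  0.0751]
crank_axis 0.93 [297.5  99.4] atz [ 0.5281 -0.1857  0.145 ] depth [ 0.5296 -0.1854  0.1239]
handle 0.48 [334.8 123.1] atz [ 0.4811 -0.1637  0.145 ] depth [ 0.4824 -0.1654  0.1691]
lug 0.68 [296.5 185.2] atz [ 0.5235 -0.0612  0.075 ] depth [ 0.5233 -0.062   0.0778]
stop 0.64 [302.3 211.6] atz [ 0.5111 -0.0124  0.056 ] depth [ 0.5107 -0.0206  0.0776]
fork 0.79 [301.6 181.5] atz [ 0.5163 -0.0678  0.075 ] depth [ 0.5162 -0.0688  0.0787]
bed 0.98 [300.8 178.7] atz [ 0.5208 -0.0522  0.    ] depth [ 0.518  -0.0717  0.074 ]
```

View pics/w1.png

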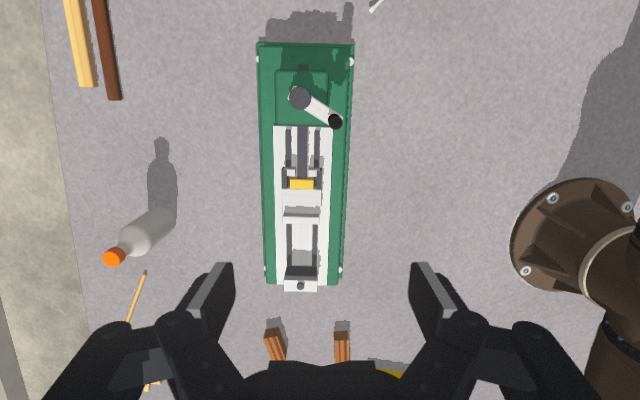

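The wrist view shows the bed (columns 257–353), the crank axis at (300,98), the grip at (335,121), the brass lug at (302,184) and the stop plate at about (301,210). Now the yaw.

```bash
cat > pc.py <<'E'
from h import *
def cloud(c,d):
    K,k1,T=c; h,w=d.shape
    uv=np.stack(np.meshgrid(np.arange(w),np.arange(h)),-1).reshape(-1,1,2).astype(float)
    u=cv2.undistortPoints(uv,K,np.array([k1,0,0,0,0.]))[:,0]
    P=np.c_[u,np.ones(len(u))]*d.reshape(-1,1)
    return (P@T[:3,:3].T+T[:3,3]).reshape(h,w,3)
E
python3 - <<'E'
from pc import *
c,p,d=shot("wrist")
P=cloud(c,d); q=p.astype(int)
g=(q[...,1]>q[...,0]+20)&(q[...,1]>q[...,2]+15)&(d>0)&(P[...,2]>.03)&(P[...,2]<.09)
X=P[g]; print(np.percentile(X[:,2],[5,50,95]))
r=cv2.minAreaRect((X[:,:2]*1000).astype(np.float32)); print(r)
# handle top & axis hub
m=(P[...,2]>.15)&(P[...,2]<.19)&(P[...,0]>.4)&(P[...,0]<.6)&(P[...,1]<-.1)&(P[...,1]>-.26)
print("grip top",P[m].mean(0),m.sum(), cv2.minEnclosingCircle((P[m][:,:2]*1000).astype(np.float32)))
# gray silver surface heights along bed axis
yaw=0.1
E
```

```text
[0.04820159 0.05002229 0.05149434]
((516.7017822265625, -63.670806884765625), (130.8436737060547, 388.9530029296875), 4.962811470031738)
grip top [ 0.48248973 -0.16655002  0.16922923] 165 ((482.22125244140625, -166.12867736816406), 7.767552852630615)
```

>>> step_arm(
  commands=[
    [-9,-58,0,0,0,0,1],
    [0,0,-62,0,0,0,1],
    [0,0,-62,0,0,0,1],
    [0,0,-62,0,0,0,1],
    [0,0,-62,0,0,0,1],
    [0,0,0,0,0,0,0],
    [0,0,0,0,0,0,0],
    [0,0,0,0,0,0,0],
    [0,0,0,0,0,0,0],
    [0,0,0,0,0,0,0],
  ],
  newtons=40,
)

```text
time: 4.4
eef_pos: [0.483, -0.1668, 0.1525]
ee_rot: [0.747, -0.665, 0.001, -0.001]
contact_force: [-4.0, 2.5, 10.5]
gripper_width: 0.0147
grip_force: 38.8
```

```bash
cat > arc.py <<'E'
import numpy as np,sys
# arc.py ax ay yaw th0 th1 n
ax,ay,yaw,t0,t1,n=map(float,sys.argv[1:7])
t=np.linspace(t0,t1,int(n)+1)
p=np.c_[-50*np.cos(t),50*np.sin(t)]
c,s=np.cos(yaw),np.sin(yaw)
w=p@np.array([[c,s],[-s,c]])
print(np.round(w+[ax,ay],1).tolist()); r=np.round(w,1); print(np.round(np.diff(r,axis=0),1).tolist())
E
python3 arc.py 528 -186 0.0866 0.5 -0.9 14
python3 -c "
from h import *
o=robot.get_obs();print(o)"
```

```text
[[482.2, -165.9], [480.4, -170.6], [479.1, -175.4], [478.3, -180.3], [478.0, -185.3], [478.2, -190.3], [478.9, -195.3], [480.0, -200.1], [481.7, -204.9], [483.8, -209.4], [486.4, -213.7], [489.3, -217.7], [492.7, -221.4], [496.4, -224.7], [500.4, -227.7]]
[[-1.8, -4.7], [-1.3, -4.8], [-0.8, -4.9], [-0.3, -5.0], [0.2, -5.0], [0.7, -5.0], [1.1, -4.8], [1.7, -4.8], [2.1, -4.5], [2.6, -4.3], [2.9, -4.0], [3.4, -3.7], [3.7, -3.3], [4.0, -3.0]]
{'time': 4.4, 'qpos': array([ 5.25203835e-02,  1.75621036e-01, -4.79361256e-01,  5.71054471e-04,
       -9.13733708e-01,  6.27265655e-02]), 'qvel': array([-2.38567615e-04, -1.82800199e-03, -6.28716315e-04,  1.22780826e-04,
        1.81027877e-05, -7.95359275e-04]), 'tau': array([-1.79939792e-01, -3.46677482e+01,  2.38617414e+01,  5.41292131e+00,
        1.55344717e+00, -9.14662687e-04]), 'eef_pos': array([ 0.48300555, -0.16683514,  0.15253428]), 'ee_rot': array([ 7.46771969e-01, -6.65079313e-01,  8.98420868e-04, -5.70940057e-04]), 'contact_force': array([-4.00248382,  2.46902768, 10.46063352]), 'torque': array([0.70215153, 1.62189106, 0.0286834 ]), 'grip_force': 38.83451700210571, 'gripper_width': 0.01466215192307182}
```

>>> step_arm(
  commands=[
    [-1.8,-4,2,0,0,0,0],
    [-1.3,-4.8,0,0,0,0,0],
    [-0.8,-4.9,0,0,0,0,0],
    [-0.3,-5,0,0,0,0,0],
    [0,0,0,0,0,0,0],
  ],
)

```text
time: 5.03
eef_pos: [0.4783, -0.185, 0.1528]
ee_rot: [0.746, -0.665, -0.0, -0.001]
contact_force: [-0.7, 4.9, -1.2]
gripper_width: 0.0149
grip_force: 40.3
```

>>> step_arm(
  commands=[
    [0.2,-5,0,0,0,0,0],
    [0.7,-5,0,0,0,0,0],
    [1.1,-4.8,0,0,0,0,0],
    [1.7,-4.8,0,0,0,0,0],
    [2.1,-4.5,0,0,0,0,0],
    [0,0,0,0,0,0,0],
  ],
)

```text
time: 5.78
eef_pos: [0.4831, -0.2096, 0.1527]
ee_rot: [0.747, -0.665, -0.001, 0.0]
contact_force: [-5.5, 2.3, 2.6]
gripper_width: 0.0147
grip_force: 40.8
```

>>> step_arm(
  commands=[
    [2.6,-4.3,0,0,0,0,0],
    [2.9,-4,0,0,0,0,0],
    [3.4,-3.7,0,0,0,0,0],
    [3.7,-3.3,0,0,0,0,0],
    [4,-3,0,0,0,0,0],
    [0,0,0,0,0,0,0],
  ],
)

```text
time: 6.52
eef_pos: [0.4989, -0.2285, 0.1527]
ee_rot: [0.746, -0.665, -0.001, 0.001]
contact_force: [-6.0, -1.4, 2.6]
gripper_width: 0.0148
grip_force: 41.0
```

>>> step_arm(
  commands=[
    [0,0,0,0,0,0,1],
    [0,0,0,0,0,0,1],
    [0,0,0,0,0,0,1],
    [0,0,30,0,0,0,1],
    [0,40,50,0,0,0,1],
    [0,50,30,0,0,0,1],
    [0,50,30,0,0,0,1],
    [0,50,0,0,0,0,1],
    [0,0,0,0,0,0,1],
    [0,0,0,0,0,0,1],
  ],
)

```text
time: 7.78
eef_pos: [0.5008, -0.0386, 0.2911]
ee_rot: [0.747, -0.665, 0.0, 0.0]
contact_force: [0.3, 0.0, 0.4]
gripper_width: 0.0854
grip_force: 0.0
```

```bash
cat > prof.py <<'E'
from pc import *
import sys
from look import look
o=robot.get_obs(); print(o["time"],o["eef_pos"].round(4),o["ee_rot"].round(4))
c,p,d=look(sys.argv[1],("seat","stop","lug","fork","handle","crank_axis"))
P=cloud(c,d).reshape(-1,3)
yaw=0.0866; ex=np.array([np.cos(yaw),np.sin(yaw)]); ey=np.array([-np.sin(yaw),np.cos(yaw)])
C=np.array([.528,-.186])
b=np.c_[(P[:,:2]-C)@ex,(P[:,:2]-C)@ey,P[:,2]]
ok=(d.reshape(-1)>0)
k=ok&(abs(b[:,0])<.012)
print("profile y(mm from crank axis):z along centre")
bins=np.round(b[k,1]*1000/3)*3
print([(int(u),round(float(np.median(b[k,2][bins==u])*1000),0)) for u in np.unique(bins) if 20<u<340])
for z0,z1,n in ((.083,.095,"34-high tops"),):
    m=ok&(b[:,2]>z0)&(b[:,2]<z1)&(abs(b[:,0])<.05)&(b[:,1]>.03)&(b[:,1]<.33)
    yy=b[m,1]*1000; print(n,np.unique((yy//3*3).astype(int),return_counts=True))
    for lo,hi in ((30,170),(200,330)):
        mm=m&(b[:,1]*1000>lo)&(b[:,1]*1000<hi)
        if mm.sum()>20: print(lo, "x",np.percentile(b[mm,0]*1000,[2,50,98]).round(1),"y",np.percentile(b[mm,1]*1000,[1,99]).round(1))
m=ok&(b[:,2]>.0585)&(b[:,2]<.066)&(b[:,1]>.14)&(b[:,1]<.25)&(abs(b[:,0])<.05)
for s in(-1,1):
    q=b[m&(b[:,0]*s>0)]
    print("rib",s,np.polyfit(q[:,1],q[:,0],1),np.percentile(q[:,0]*1000,[2,50,98]).round(1))
E
python3 prof.py w2.png
```

```text
7.775 [ 0.5008 -0.0386  0.2911] [ 0.747  -0.6648  0.      0.    ]
seat 0.55 [305.3 224.9] atz [0.5126 0.0343 0.056 ] depth [0.5126 0.034  0.0566]
stop 0.59 [314.7 176.6] atz [ 0.5075 -0.03    0.056 ] depth [ 0.5077 -0.0386  0.0904]
lug 0.86 [307.7 123.6] atz [ 0.5215 -0.0926  0.075 ] depth [ 0.5214 -0.0929  0.0785]
fork 0.63 [312.4 123.6] atz [ 0.5165 -0.0932  0.075 ] depth [ 0.5164 -0.0934  0.0778]
fork 0.49 [310.2 150.2] atz [ 0.5159 -0.0642  0.075 ] depth [ 0.5158 -0.0644  0.0763]
crank_axis 0.78 [309.7   5.3] atz [ 0.5268 -0.1881  0.145 ] depth [ 0.5282 -0.1936  0.1228]
profile y(mm from crank axis):z along centre
[(21, 100.0), (24, 100.0), (27, 100.0), (30, 99.0), (33, 94.0), (36, 74.0), (39, 74.0), (42, 73.0), (45, 73.0), (48, 73.0), (51, 73.0), (54, 73.0), (57, 73.0), (60, 74.0), (63, 73.0), (66, 73.0), (69, 74.0), (72, 73.0), (75, 74.0), (78, 74.0), (81, 74.0), (84, 74.0), (87, 77.0), (90, 78.0), (93, 78.0), (96, 78.0), (99, 78.0), (102, 78.0), (105, 57.0), (108, 70.0), (111, 76.0), (114, 76.0), (117, 76.0), (120, 76.0), (123, 76.0), (126, 76.0), (129, 77.0), (132, 361.0), (1
[... 436 characters left out ...]
56.0), (243, 56.0), (246, 56.0), (249, 56.0), (252, 56.0), (255, 56.0), (258, 56.0), (261, 56.0), (264, 56.0), (267, 56.0), (270, 56.0), (273, 75.0), (276, 88.0), (279, 89.0), (282, 89.0), (285, 91.0), (288, 93.0), (291, 91.0), (294, 91.0), (297, 90.0), (300, 90.0), (303, 90.0)]
34-high tops (array([ 30,  33, 147, 150, 153, 156, 159, 270, 273, 276, 279, 282, 285,
       288, 291, 294, 297, 300, 303]), array([  4,  98, 191, 131, 137, 129,  14,  66, 131,  30, 166, 106,  95,
        83,  78,  80,  85,  71,   4]))
30 x [-28.6  -1.3  26.2] y [ 33.5 159.2]
200 x [-27.3  -0.5  25.4] y [272.3 302.4]
rib -1 [-0.00297263 -0.02189731] [-26.3 -22.4 -18.6]
rib 1 [-0.00124526  0.0203321 ] [16.4 20.  24. ]
```

View pics/w2.png

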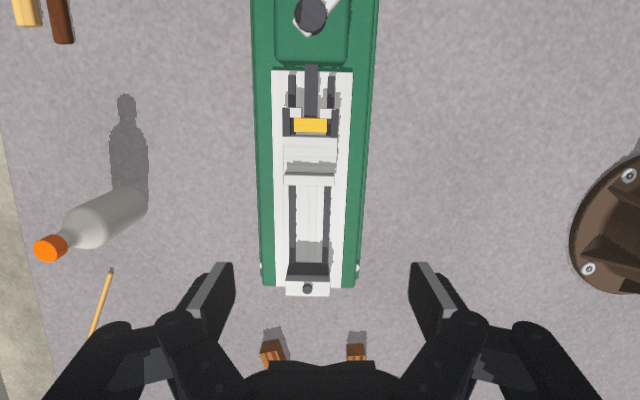

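Stop face to pad gap is about 112 mm, so it needs roughly another 18 mm. I'll grip again and wind back another 0.9 rad.

>>> step_arm(
  commands=[
    [-1.5,-50,0,0,0,0,1],
    [0,-50,-30,0,0,0,1],
    [0,-50,-30,0,0,0,1],
    [0,-40,-50,0,0,0,1],
    [0,0,-28,0,0,0,1],
    [0,0,0,0,0,0,0],
    [0,0,0,0,0,0,0],
    [0,0,0,0,0,0,0],
    [0,0,0,0,0,0,0],
    [0,0,0,0,0,0,0],
  ],
)

```text
time: 9.38
eef_pos: [0.4994, -0.2278, 0.1558]
ee_rot: [0.747, -0.665, 0.001, -0.0]
contact_force: [-2.7, 1.2, 7.4]
gripper_width: 0.0149
grip_force: 38.9
```

```bash
python3 arc.py 528 -186.3 0.0887 -0.88 -1.78 9
```

```text
[[499.7, -227.5], [503.9, -230.1], [508.4, -232.3], [513.1, -234.0], [518.0, -235.3], [522.9, -236.0], [527.9, -236.3], [532.9, -236.1], [537.8, -235.3], [542.7, -234.1]]
[[4.2, -2.6], [4.5, -2.2], [4.7, -1.7], [4.9, -1.3], [4.9, -0.7], [5.0, -0.3], [5.0, 0.2], [4.9, 0.8], [4.9, 1.2]]
```

>>> step_arm(
  commands=[
    [4.2,-2.4,0,0,0,0,0],
    [4.5,-2.2,0,0,0,0,0],
    [4.7,-1.7,0,0,0,0,0],
    [4.9,-1.3,0,0,0,0,0],
    [0,0,0,0,0,0,0],
  ],
)

```text
time: 10.0
eef_pos: [0.5172, -0.2356, 0.1557]
ee_rot: [0.747, -0.665, 0.0, 0.0]
contact_force: [-5.6, -0.1, 8.0]
gripper_width: 0.0151
grip_force: 39.1
```

>>> step_arm(
  commands=[
    [4.9,-0.7,0,0,0,0,0],
    [5,-0.3,0,0,0,0,0],
    [5,0.2,0,0,0,0,0],
    [4.9,0.8,0,0,0,0,0],
    [4.9,1.2,0,0,0,0,0],
    [0,0,0,0,0,0,0],
  ],
)

```text
time: 10.75
eef_pos: [0.5419, -0.2348, 0.1558]
ee_rot: [0.747, -0.665, 0.0, 0.001]
contact_force: [-4.8, -2.7, 6.9]
gripper_width: 0.0148
grip_force: 39.1
```

>>> step_arm(
  commands=[
    [0,0,0,0,0,0,1],
    [0,0,0,0,0,0,1],
    [0,0,0,0,0,0,1],
    [0,0,30,0,0,0,1],
    [-5,50,35,0,0,0,1],
    [-10,50,35,0,0,0,1],
    [-10,50,35,0,0,0,1],
    [-10,50,0,0,0,0,1],
    [0,0,0,0,0,0,1],
    [0,0,0,0,0,0,1],
  ],
)

```text
time: 12.0
eef_pos: [0.5073, -0.034, 0.2893]
ee_rot: [0.747, -0.665, 0.0, -0.0]
contact_force: [0.3, 0.0, 0.0]
gripper_width: 0.0853
grip_force: 0.0
```

```bash
python3 prof.py w3.png
```

```text
12.0 [ 0.5073 -0.034   0.2893] [ 0.747  -0.6648  0.     -0.    ]
seat 0.81 [313.3 224. ] atz [0.5092 0.0357 0.056 ] depth [0.5091 0.0361 0.0552]
stop 0.68 [312.8 103.8] atz [ 0.5252 -0.1087  0.056 ] depth [ 0.5246 -0.1092  0.0789]
stop 0.65 [319.  157.2] atz [ 0.5116 -0.0497  0.056 ] depth [ 0.5121 -0.0562  0.0912]
lug 0.68 [313.7 103.9] atz [ 0.5238 -0.1091  0.075 ] depth [ 0.5237 -0.1092  0.0779]
fork 0.58 [316.4 105.7] atz [ 0.5207 -0.1076  0.075 ] depth [ 0.5207 -0.1077  0.0789]
profile y(mm from crank axis):z along centre
[(21, 100.0), (24, 100.0), (27, 100.0), (30, 99.0), (33, 92.0), (36, 73.0), (39, 74.0), (42, 73.0), (45, 73.0), (48, 73.0), (51, 73.0), (54, 74.0), (57, 74.0), (60, 74.0), (63, 74.0), (66, 74.0), (69, 77.0), (72, 78.0), (75, 78.0), (78, 78.0), (81, 78.0), (84, 78.0), (87, 56.0), (90, 76.0), (93, 76.0), (96, 76.0), (99, 76.0), (102, 76.0), (105, 76.0), (108, 76.0), (111, 76.0), (114, 76.0), (117, 76.0), (120, 76.0), (123, 76.0), (126, 76.0), (129, 81.0), (132, 90.0), (135, 363.0), (138, 360.0), (141, 355.0), (144, 352.0), (150, 56.0), (153, 56.0), (156, 56.0), (
[... 366 characters left out ...]
3, 56.0), (246, 56.0), (249, 56.0), (252, 56.0), (255, 56.0), (258, 56.0), (261, 56.0), (264, 56.0), (267, 56.0), (270, 56.0), (273, 73.0), (276, 87.0), (279, 84.0), (282, 88.0), (285, 91.0), (288, 93.0), (291, 94.0), (294, 91.0), (297, 90.0), (300, 90.0), (303, 90.0)]
34-high tops (array([ 30,  33, 126, 129, 132, 135, 138, 141, 270, 273, 276, 279, 282,
       285, 288, 291, 294, 297, 300, 303]), array([  5, 102,   2, 186, 148, 145, 137,   9,  81, 123,  29, 170, 102,
       108,  78,  83,  79,  76,  80,   3]))
30 x [-28.2  -0.6  26.2] y [ 33.3 141.2]
200 x [-27.5  -1.   25.7] y [272.4 302.5]
rib -1 [-0.00126348 -0.02213013] [-26.3 -22.4 -18.5]
rib 1 [-0.00448896  0.0215807 ] [16.8 20.7 24.4]
```

>>> step_arm(
  commands=[
    [-12,50,0,0,0,0,1],
    [-13,55,0,0,0,0,1],
    [-15,55,0,0,0,0,1],
    [-15,55,0,0,0,0,1],
    [-15,55,0,0,0,0,1],
    [-15,55,0,0,0,0,1],
    [-12,50,0,0,0,0,1],
    [0,0,0,0,0,0,1],
    [0,0,0,0,0,0,1],
  ],
)

```text
time: 13.48
eef_pos: [0.4103, 0.3405, 0.2889]
ee_rot: [0.747, -0.665, 0.0, 0.0]
contact_force: [0.3, -0.1, 0.7]
gripper_width: 0.0854
grip_force: 0.0
```

```bash
cat > samp.py <<'E'
from pc import *
import sys
o=robot.get_obs(); print(o["time"],o["eef_pos"].round(4),o["ee_rot"].round(4))
c,p,d=shot("wrist",sys.argv[1])
P=cloud(c,d); hsv=cv2.cvtColor(p,cv2.COLOR_RGB2HSV)
z=P[...,2]; lo,hi=(float(sys.argv[2]),float(sys.argv[3])) if len(sys.argv)>3 else (.014,.04)
m=((d>0)&(z>lo)&(z<hi)&(hsv[...,1]>60)).astype(np.uint8)
n,L,S,_=cv2.connectedComponentsWithStats(m)
for i in range(1,n):
    if S[i][4]<150: continue
    X=P[L==i]; r=cv2.minAreaRect((X[:,:2]*1000).astype(np.float32))
    print(S[i][:4],"rgb",p[L==i].mean(0).round(),"c",np.round(r[0],1),"size",np.round(r[1],1),"ang",round(r[2],2),"z",np.percentile(X[:,2],[50,98]).round(4))
E
python3 samp.py w4.png
```

```text
13.475 [0.4103 0.3405 0.2889] [ 7.467e-01 -6.651e-01  1.000e-04  5.000e-04]
[200  98  42  58] rgb [156. 103.  64.] c [540.4 306.4] size [30.9 65.3] ang 19.63 z [0.028  0.0299]
[318 106  27  88] rgb [168. 109.  63.] c [398.6 321.1] size [ 30.  110.1] ang 9.39 z [0.0284 0.0303]
[  0 154  43  65] rgb [200. 173. 122.] c [818.4 414.7] size [86.  47.2] ang 86.39 z [0.0325 0.0351]
[368 184  86  38] rgb [212. 182.  18.] c [284.6 378.7] size [ 30.9 109.7] ang 84.73 z [0.0284 0.0302]
[210 193  82  58] rgb [208. 180.  29.] c [496.7 431.1] size [ 31.  110.3] ang 65.24 z [0.0283 0.0302]
[312 241  62  66] rgb [190.  59.  50.] c [362.4 499.5] size [109.4  30.8] ang 59.56 z [0.0281 0.0301]
```

View pics/w4.png

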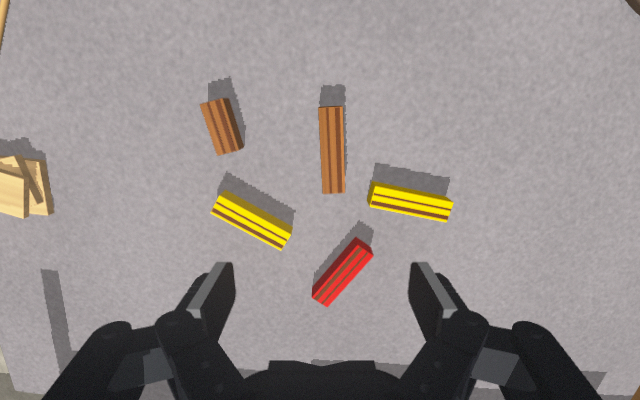

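The sample (brown, 110 mm) is at wrist pixel (332,150), world (398.6,321.1) mm, yaw 9.4°. The stop is now about 131 mm from the pad. Grasping the sample.

>>> step_arm(
  commands=[
    [-12,-19,0,0,0,2.7,1],
    [0,0,-60,0,0,0,1],
    [0,0,-60,0,0,0,1],
    [0,0,-60,0,0,0,1],
    [0,0,-60,0,0,0,1],
    [0,0,-24,0,0,0,1],
    [0,0,0,0,0,0,0],
    [0,0,0,0,0,0,0],
    [0,0,0,0,0,0,0],
    [0,0,0,0,0,0,0],
  ],
  newtons=30,
)

```text
time: 14.78
eef_pos: [0.3991, 0.3226, 0.027]
ee_rot: [0.762, -0.647, -0.0, -0.002]
contact_force: [-0.2, -0.8, 7.7]
gripper_width: 0.0294
grip_force: 30.5
```

>>> step_arm(
  commands=[
    [0,0,60,0,0,0,0],
    [0,0,60,0,0,0,0],
    [18,-50,0,0,0,-2,0],
    [18,-50,0,0,0,-2.2,0],
    [18,-50,0,0,0,0,0],
    [18,-50,0,0,0,0,0],
    [18,-50,0,0,0,0,0],
    [20.5,-51.5,0,0,0,0,0],
    [0,0,0,0,0,0,0],
    [0,0,0,0,0,0,0],
  ],
)

```text
time: 16.02
eef_pos: [0.5088, 0.0201, 0.1458]
ee_rot: [0.737, -0.675, 0.0, -0.0]
contact_force: [0.3, 0.7, -1.5]
gripper_width: 0.0294
grip_force: 30.1
```

```bash
python3 samp.py w5.png .12 .2; python3 -c "
from h import *
print(robot.get_obs())"
```

```text
16.025 [0.5088 0.0201 0.1458] [ 7.374e-01 -6.754e-01  1.000e-04 -4.000e-04]
[286 154  72 212] rgb [158. 104.  62.] c [508.6  17.5] size [ 31.1 108.4] ang 5.17 z [0.147  0.1486]
{'time': 16.075, 'qpos': array([ 4.26796415e-01,  1.81269281e-01, -4.90404273e-01, -1.79703778e-04,
       -8.98334838e-01, -3.37618619e-01]), 'qvel': array([ 0.02174448, -0.00050789, -0.00132762, -0.00050372,  0.00103105,
        0.00093216]), 'tau': array([-8.69773328e-01, -3.93299282e+01,  2.46316981e+01,  5.86196736e+00,
       -1.02107000e-02,  1.02314854e-02]), 'eef_pos': array([0.50868302, 0.02067771, 0.14571948]), 'ee_rot': array([ 7.37884824e-01, -6.74926534e-01,  8.99007639e-05, -3.89963827e-04]), 'contact_force': array([-0.60268164,  0.70599313, -1.13365021]), 'torque': array([0.03253364, 0.032631  , 0.00882038]), 'grip_force': 30.117005109786987, 'gripper_width': 0.028913704741757033}
```

View pics/w5.png

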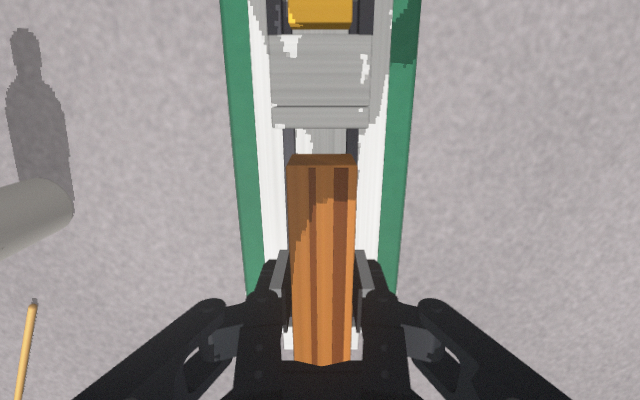

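The sample hangs square in the hand above the channel, tail near the pixel row of the stop plate and clear of it. Lowering.

>>> step_arm(
  commands=[
    [0.4,3,-30,0,0,0,0],
    [0,0,-22,0,0,0,0],
    [0,0,-5,0,0,0,0],
    [0,0,-3,0,0,0,0],
    [0,0,-2,0,0,0,0],
    [0,0,0,0,0,0,0],
  ],
)

```text
time: 16.82
eef_pos: [0.5095, 0.0235, 0.0838]
ee_rot: [0.738, -0.675, 0.0, -0.0]
contact_force: [-0.4, 0.1, -0.4]
gripper_width: 0.0296
grip_force: 30.1
```

>>> step_arm(
  commands=[
    [0,0,-1,0,0,0,0],
    [0,0,0,0,0,0,0],
  ],
)

```text
time: 17.08
eef_pos: [0.5096, 0.0234, 0.083]
ee_rot: [0.738, -0.675, 0.0, -0.0]
contact_force: [-2.3, 0.8, 3.9]
gripper_width: 0.0294
grip_force: 30.8
```

>>> step_arm(
  commands=[
    [0,0,0,0,0,0,1],
    [0,0,0,0,0,0,1],
    [0,0,0,0,0,0,1],
    [0,0,0,0,0,0,1],
    [0,0,60,0,0,0,1],
    [0,0,60,0,0,0,1],
    [-5,-30,60,0,0,0,1],
    [-5,-30,30,0,0,0,1],
    [0,0,0,0,0,0,1],
    [0,0,0,0,0,0,1],
  ],
)

```text
time: 18.32
eef_pos: [0.4992, -0.0346, 0.2875]
ee_rot: [0.738, -0.675, -0.0, 0.0]
contact_force: [0.2, 1.0, -0.7]
gripper_width: 0.0858
grip_force: 0.0
```

```bash
python3 samp.py w6.png .072 .1;python3 prof.py w7.png | tail -12
```

```text
18.325 [ 0.4992 -0.0346  0.2875] [ 7.376e-01 -6.752e-01 -3.000e-04  1.000e-04]
[266   0  78  61] rgb [ 63. 119.  93.] c [ 526.5 -175.9] size [70.8 47.9] ang 4.75 z [0.0991 0.1   ]
[290  96  35  16] rgb [233. 197.  84.] c [ 520.4 -109.9] size [35.7 15.1] ang 4.91 z [0.0779 0.0796]
[294 175  28  90] rgb [168. 112.  69.] c [509.3  21.8] size [ 30.1 109.7] ang 5.24 z [0.0844 0.0861]
       171, 174, 177, 180, 183, 186, 189, 192, 195, 198, 201, 204, 207,
       210, 213, 216, 219, 222, 225, 228, 231, 234, 237, 240, 243, 246,
       249, 252, 255, 258, 261, 264, 270, 273, 276, 279, 282, 285, 288,
       291, 294, 297, 300]), array([  5, 122,   1, 209, 157, 138, 128,  50,  64,  75,  66,  69,  73,
        62,  68,  57,  72,  57,  69,  56,  64,  57,  69,  57,  58,  67,
        53,  62,  52,  55,  58,  57,  54,  55,  53,  56,  54,  59,  51,
        50,  53,  51,  55,  45,   4,  73, 126,  27, 178, 105,  94,  86,
        87,  80,  81,  66]))
30 x [-28.   -1.   25.7] y [ 33.6 169.6]
200 x [-26.   -0.8  24.2] y [201.  301.6]
rib -1 [-0.02386488 -0.01716266] [-26.1 -22.2  -7.6]
rib 1 [0.01900473 0.01621121] [ 9.6 20.2 24.3]
```

View pics/w6.png

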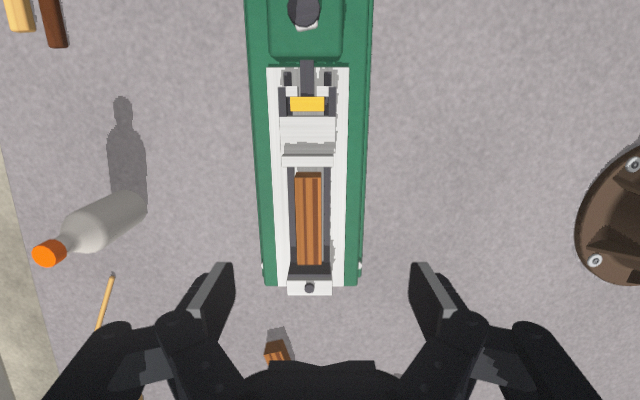

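Sample lies flat in the channel (pixel 309,220), clear of the stop plate (row 160) and the end block (row 285). Going back to the crank.

>>> step_arm(
  commands=[
    [12,-50,0,0,0,0,1],
    [12,-50,0,0,0,0,1],
    [10,-50,-20,0,0,0,1],
    [9,-50,-20,0,0,0,1],
    [0,0,-50,0,0,0,1],
    [0,0,-42,0,0,0,1],
    [0,0,0,0,0,0,0],
    [0,0,0,0,0,0,0],
    [0,0,0,0,0,0,0],
    [0,0,0,0,0,0,0],
    [0,0,2,0,0,0,0],
  ],
  newtons=40,
)

```text
time: 20.1
eef_pos: [0.5427, -0.2344, 0.1583]
ee_rot: [0.738, -0.675, 0.0, -0.001]
contact_force: [3.6, -3.0, -12.1]
gripper_width: 0.0145
grip_force: 39.1
```

```bash
python3 - <<'E'
from h import *
from scipy.optimize import least_squares as ls
o=robot.get_obs(); print(o["time"],o["eef_pos"],o["contact_force"])
p=np.array([(483.0,-166.8),(478.3,-185.0),(483.1,-209.6),(498.9,-228.5),(517.2,-235.6),(541.9,-234.8)])
r=ls(lambda v:np.hypot(*(p-v[:2]).T)-v[2],[528,-186,50]); print(r.x,r.fun)
r=ls(lambda v:np.hypot(*(p-v[:2]).T)-50,[528,-186]); print(r.x,r.fun)
E
python3 arc.py 528 -186.3 .0887 -1.78 -.28 15
```

```text
20.1 [ 0.54273912 -0.23437214  0.15831753] [  3.57624315  -3.01372216 -12.05400338]
[ 526.98868262 -188.12498259   48.86536295] [ 0.01979924 -0.07649811 -0.00440885  0.31914805 -0.39170427  0.13366394]
[ 528.09906912 -187.20148708] [-0.50104334 -0.15229363  0.2653917   0.57818509 -0.38945918 -0.44110448]
[[542.7, -234.1], [537.8, -235.3], [532.9, -236.1], [527.9, -236.3], [522.9, -236.0], [518.0, -235.3], [513.1, -234.0], [508.4, -232.3], [503.9, -230.1], [499.7, -227.5], [495.7, -224.5], [492.1, -221.1], [488.8, -217.3], [485.9, -213.2], [483.4, -208.9], [481.4, -204.3]]
[[-4.9, -1.2], [-4.9, -0.8], [-5.0, -0.2], [-5.0, 0.3], [-4.9, 0.7], [-4.9, 1.3], [-4.7, 1.7], [-4.5, 2.2], [-4.2, 2.6], [-4.0, 3.0], [-3.6, 3.4], [-3.3, 3.8], [-2.9, 4.1], [-2.5, 4.3], [-2.0, 4.6]]
```

>>> step_arm(
  commands=[
    [-4.9,-1.4,-2,0,0,0,0],
    [-4.9,-0.8,0,0,0,0,0],
    [-5,-0.2,0,0,0,0,0],
    [-5,0.3,0,0,0,0,0],
    [-4.9,0.7,0,0,0,0,0],
    [-4.9,1.3,0,0,0,0,0],
    [0,0,0,0,0,0,0],
    [0,0,0,0,0,0,0],
  ],
)

```text
time: 21.1
eef_pos: [0.5154, -0.2352, 0.1579]
ee_rot: [0.738, -0.675, 0.003, -0.001]
contact_force: [4.6, -1.0, 4.7]
gripper_width: 0.0149
grip_force: 40.7
```

>>> step_arm(
  commands=[
    [-4.7,1.7,0,0,0,0,0],
    [-4.5,2.2,0,0,0,0,0],
    [0,0,0,0,0,0,0],
    [0,0,0,0,0,0,0],
  ],
)

```text
time: 21.6
eef_pos: [0.5058, -0.2316, 0.1578]
ee_rot: [0.738, -0.675, 0.002, -0.001]
contact_force: [5.0, -2.6, 6.9]
gripper_width: 0.0149
grip_force: 40.9
```

```bash
cat > f.py <<'E'
from h import *
import sys
n=int(sys.argv[1]) if len(sys.argv)>1 else 3
A=np.array([527.8,-187.2]); yaw=.0887; F=[];Pp=[]
for i in range(n):
    o=robot.get_obs(); F.append(o["contact_force"]); Pp.append(o["eef_pos"]*1000)
    if i<n-1: robot.snapshot("wrist")
F=np.array(F);p=np.mean(Pp,0)[:2]-A
r=p/np.hypot(*p); t=np.array([r[1],-r[0]]) # clockwise
b=np.array([[np.cos(yaw),np.sin(yaw)],[-np.sin(yaw),np.cos(yaw)]])@p
th=np.arctan2(b[1],-b[0])
print("t",round(o["time"],2),"pos",np.mean(Pp,0).round(2),"th",round(th,4),"r",round(np.hypot(*p),2),"push",(-F[:,:2]@t).round(2),"radial",(F[:,:2]@r).mean().round(2))
for s in (.02,.05,.1):
    c=np.cos(-s);S=np.sin(-s); print(s,(np.array([[c,-S],[S,c]])@p-p).round(2))
E
python3 f.py 4
```

```text
t 21.75 pos [ 505.81 -231.57  157.86] th -1.0218 r 49.52 push [5.62 4.02 4.93 5.03] radial 0.56
0.02 [-0.88  0.45]
0.05 [-2.19  1.15]
0.1 [-4.32  2.42]
```

>>> step_arm(
  commands=[
    [-4.2,2.6,0,0,0,0,0],
    [0,0,0,0,0,0,0],
  ],
)

```text
time: 22.0
eef_pos: [0.5014, -0.2291, 0.1579]
ee_rot: [0.738, -0.675, 0.002, -0.001]
contact_force: [3.8, -3.0, 6.9]
gripper_width: 0.0142
grip_force: 41.0
```

```bash
python3 f.py 4
```

```text
t 22.15 pos [ 501.39 -229.07  157.86] th -0.9193 r 49.5 push [4.83 4.93 4.98 4.22] radial 0.76
0.02 [-0.83  0.54]
0.05 [-2.06  1.37]
0.1 [-4.05  2.85]
```

>>> step_arm(
  commands=[
    [-4,3,0,0,0,0,0],
    [0,0,0,0,0,0,0],
  ],
)

```text
time: 22.4
eef_pos: [0.4972, -0.2261, 0.1579]
ee_rot: [0.738, -0.675, 0.002, -0.001]
contact_force: [3.0, -3.5, 6.7]
gripper_width: 0.0147
grip_force: 41.0
```

```bash
python3 f.py 4
```

```text
t 22.55 pos [ 497.24 -226.15  157.86] th -0.8168 r 49.5 push [4.53 5.05 5.67 4.19] radial 0.83
0.02 [-0.77  0.62]
0.05 [-1.91  1.58]
0.1 [-3.74  3.25]
```

>>> step_arm(
  commands=[
    [-1.9,1.6,0,0,0,0,0],
    [-1.8,1.7,0,0,0,0,0],
    [0,0,0,0,0,0,0],
  ],
)

```text
time: 22.92
eef_pos: [0.4936, -0.223, 0.1579]
ee_rot: [0.738, -0.675, 0.002, -0.001]
contact_force: [2.9, -4.1, 6.9]
gripper_width: 0.0147
grip_force: 41.1
```

```bash
python3 f.py 4
```

```text
t 23.07 pos [ 493.57 -222.97  157.86] th -0.7187 r 49.51 push [4.92 5.32 4.43 5.34] radial 1.57
0.02 [-0.71  0.69]
0.05 [-1.74  1.76]
0.1 [-3.4  3.6]
```

>>> step_arm(
  commands=[
    [-1.7,1.8,0,0,0,0,0],
    [0,0,0,0,0,0,0],
  ],
)

```text
time: 23.32
eef_pos: [0.4918, -0.2212, 0.1579]
ee_rot: [0.738, -0.675, 0.002, -0.0]
contact_force: [3.0, -4.5, 6.7]
gripper_width: 0.0145
grip_force: 41.1
```

```bash
python3 f.py 4
```

```text
t 23.48 pos [ 491.83 -221.23  157.85] th -0.669 r 49.51 push [5.34 6.29 5.75 5.9 ] radial 0.8
0.02 [-0.67  0.73]
0.05 [-1.66  1.84]
0.1 [-3.22  3.76]
```

>>> step_arm(
  commands=[
    [-1.6,1.8,0,0,0,0,0],
    [0,0,0,0,0,0,0],
  ],
)

```text
time: 23.72
eef_pos: [0.4902, -0.2194, 0.1578]
ee_rot: [0.738, -0.675, 0.002, -0.0]
contact_force: [2.8, -5.6, 7.0]
gripper_width: 0.0148
grip_force: 41.1
```

```bash
python3 f.py 4
```

```text
t 23.88 pos [ 490.2  -219.42  157.85] th -0.6199 r 49.52 push [6.09 5.62 5.47 5.63] radial 1.27
0.02 [-0.64  0.76]
0.05 [-1.56  1.92]
0.1 [-3.03  3.91]
```

>>> step_arm(
  commands=[
    [-0.8,1,0,0,0,0,0],
    [0,0,0,0,0,0,0],
  ],
)

```text
time: 24.12
eef_pos: [0.4894, -0.2185, 0.1578]
ee_rot: [0.738, -0.675, 0.002, -0.0]
contact_force: [2.9, -6.7, 6.9]
gripper_width: 0.0147
grip_force: 41.1
```

```bash
python3 f.py 4|head -1
```

```text
t 24.27 pos [ 489.42 -218.5   157.86] th -0.5953 r 49.53 push [7.05 6.36 6.22 6.46] radial 1.62
```

>>> step_arm(
  commands=[
    [-0.8,1,0,0,0,0,0],
    [0,0,0,0,0,0,0],
  ],
)

```text
time: 24.52
eef_pos: [0.4886, -0.2175, 0.1579]
ee_rot: [0.738, -0.675, 0.002, -0.0]
contact_force: [2.4, -5.1, 6.3]
gripper_width: 0.0148
grip_force: 41.1
```

```bash
python3 f.py 4|head -1
```

```text
t 24.68 pos [ 488.63 -217.5   157.86] th -0.5696 r 49.52 push [5.54 5.95 6.17 5.72] radial 1.04
```

>>> step_arm(
  commands=[
    [-0.7,1,0,0,0,0,0],
    [0,0,0,0,0,0,0],
  ],
)

```text
time: 24.92
eef_pos: [0.4878, -0.2165, 0.1578]
ee_rot: [0.738, -0.675, 0.002, -0.0]
contact_force: [2.4, -5.5, 7.3]
gripper_width: 0.0146
grip_force: 41.1
```

```bash
python3 f.py 4
```

```text
t 25.07 pos [ 487.86 -216.52  157.85] th -0.5445 r 49.55 push [5.86 6.24 5.49 6.22] radial 1.21
0.02 [-0.58  0.8 ]
0.05 [-1.42  2.03]
0.1 [-2.73  4.13]
```

>>> step_arm(
  commands=[
    [-0.7,1,0,0,0,0,0],
    [0,0,0,0,0,0,0],
  ],
)

```text
time: 25.32
eef_pos: [0.4871, -0.2155, 0.1578]
ee_rot: [0.738, -0.675, 0.002, -0.0]
contact_force: [2.6, -6.0, 6.9]
gripper_width: 0.0147
grip_force: 41.1
```

```bash
python3 f.py 4|head -1
```

```text
t 25.48 pos [ 487.15 -215.52  157.85] th -0.5198 r 49.54 push [6.39 6.34 6.7  5.86] radial 1.13
```

>>> step_arm(
  commands=[
    [-0.7,1,0,0,0,0,0],
    [0,0,0,0,0,0,0],
  ],
)

```text
time: 25.72
eef_pos: [0.4864, -0.2145, 0.1578]
ee_rot: [0.738, -0.675, 0.002, -0.0]
contact_force: [2.3, -7.0, 7.5]
gripper_width: 0.0148
grip_force: 41.1
```

```bash
python3 f.py 4
```

```text
t 25.88 pos [ 486.44 -214.51  157.86] th -0.4948 r 49.56 push [7.14 6.43 5.64 5.7 ] radial 1.49
0.02 [-0.54  0.83]
0.05 [-1.31  2.1 ]
0.1 [-2.52  4.27]
```

>>> step_arm(
  commands=[
    [-0.7,1,0,0,0,0,0],
    [0,0,0,0,0,0,0],
  ],
)

```text
time: 26.12
eef_pos: [0.4858, -0.2135, 0.1579]
ee_rot: [0.738, -0.675, 0.002, -0.0]
contact_force: [3.0, -6.6, 7.4]
gripper_width: 0.0148
grip_force: 41.1
```

```bash
python3 f.py 4|head -1
```

```text
t 26.27 pos [ 485.79 -213.5   157.85] th -0.4705 r 49.56 push [7.18 6.1  5.67 5.99] radial 1.17
```

>>> step_arm(
  commands=[
    [-0.6,1,0,0,0,0,0],
    [0,0,0,0,0,0,0],
  ],
)

```text
time: 26.52
eef_pos: [0.4852, -0.2125, 0.1579]
ee_rot: [0.738, -0.675, 0.002, -0.0]
contact_force: [3.0, -6.0, 7.1]
gripper_width: 0.0148
grip_force: 41.1
```

```bash
python3 f.py 4
```

```text
t 26.68 pos [ 485.16 -212.49  157.85] th -0.4465 r 49.58 push [6.71 6.88 5.63 7.12] radial 0.85
0.02 [-0.5   0.86]
0.05 [-1.21  2.16]
0.1 [-2.31  4.38]
```

>>> step_arm(
  commands=[
    [-0.6,1,0,0,0,0,0],
    [0,0,0,0,0,0,0],
  ],
)

```text
time: 26.92
eef_pos: [0.4845, -0.2115, 0.1578]
ee_rot: [0.738, -0.675, 0.002, -0.0]
contact_force: [2.6, -5.3, 8.2]
gripper_width: 0.0145
grip_force: 41.1
```

```bash
python3 f.py 4
```

```text
t 27.07 pos [ 484.56 -211.49  157.85] th -0.4231 r 49.6 push [5.9  6.35 5.9  6.53] radial 0.17
0.02 [-0.48  0.87]
0.05 [-1.16  2.19]
0.1 [-2.21  4.44]
```

>>> step_arm(
  commands=[
    [-0.6,1.1,0,0,0,0,0],
    [0,0,0,0,0,0,0],
  ],
)

```text
time: 27.32
eef_pos: [0.484, -0.2104, 0.1578]
ee_rot: [0.738, -0.675, 0.002, -0.0]
contact_force: [3.8, -5.7, 6.1]
gripper_width: 0.0148
grip_force: 41.1
```

```bash
python3 f.py 4|head -1
```

```text
t 27.48 pos [ 483.94 -210.38  157.84] th -0.3975 r 49.61 push [6.84 6.39 6.1  5.77] radial -0.16
```

>>> step_arm(
  commands=[
    [-0.5,1.1,0,0,0,0,0],
    [0,0,0,0,0,0,0],
  ],
)

```text
time: 27.72
eef_pos: [0.4834, -0.2093, 0.1578]
ee_rot: [0.738, -0.675, 0.002, -0.0]
contact_force: [2.4, -5.6, 7.0]
gripper_width: 0.0148
grip_force: 41.1
```

```bash
python3 f.py 4
```

```text
t 27.88 pos [ 483.4  -209.3   157.84] th -0.3731 r 49.6 push [6.07 6.21 6.42 6.12] radial 0.5
0.02 [-0.43  0.89]
0.05 [-1.05  2.25]
0.1 [-1.98  4.54]
```

>>> step_arm(
  commands=[
    [-0.5,1.1,0,0,0,0,0],
    [0,0,0,0,0,0,0],
  ],
)

```text
time: 28.12
eef_pos: [0.4829, -0.2083, 0.1579]
ee_rot: [0.738, -0.675, 0.002, -0.0]
contact_force: [2.4, -5.3, 7.0]
gripper_width: 0.0151
grip_force: 41.1
```

```bash
python3 f.py 4|head -1
```

```text
t 28.27 pos [ 482.9  -208.29  157.84] th -0.3504 r 49.6 push [5.8  7.   6.82 6.3 ] radial 0.12
```

>>> step_arm(
  commands=[
    [-0.5,1.1,0,0,0,0,0],
    [0,0,0,0,0,0,0],
  ],
)

```text
time: 28.52
eef_pos: [0.4825, -0.2074, 0.1578]
ee_rot: [0.738, -0.675, 0.002, -0.0]
contact_force: [2.4, -7.7, 6.4]
gripper_width: 0.0147
grip_force: 41.0
```

```bash
python3 f.py 4
python3 - <<'E'
from h import *
c,p,d=shot("top"); cv2.imwrite("pics/top2.png",cv2.resize(p[175:225,300:410,::-1],None,fx=7,fy=7,interpolation=cv2.INTER_CUBIC))
E
```

```text
t 28.68 pos [ 482.48 -207.37  157.85] th -0.3301 r 49.61 push [7.96 8.07 8.19 8.37] radial 0.26
0.02 [-0.39  0.91]
0.05 [-0.95  2.29]
0.1 [-1.79  4.63]
```

View pics/top2.png

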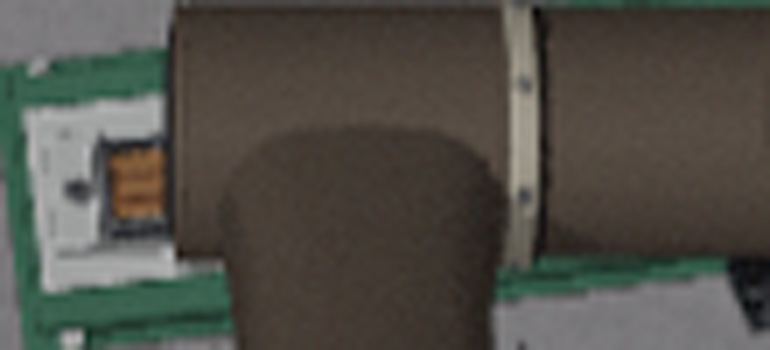

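Contact: push rose from 6.2 to 8.1 N, which is about 4.8 N on the sample. The picture shows the sample close to the end block. A tiny bit more.

>>> step_arm(
  commands=[
    [-0.1,0.4,0,0,0,0,0],
    [0,0,0,0,0,0,0],
  ],
)

```text
time: 28.98
eef_pos: [0.4824, -0.2072, 0.1579]
ee_rot: [0.738, -0.675, 0.002, -0.0]
contact_force: [3.0, -8.9, 7.2]
gripper_width: 0.0149
grip_force: 41.0
```

```bash
python3 f.py 4
```

```text
t 29.12 pos [ 482.39 -207.14  157.87] th -0.325 r 49.6 push [9.39 9.5  9.37 9.81] radial 1.0
0.02 [-0.39  0.91]
0.05 [-0.94  2.29]
0.1 [-1.76  4.63]
```

>>> step_arm(
  commands=[
    [0.2,-0.8,0,0,0,0,0],
    [0,0,0,0,0,0,0],
  ],
)

```text
time: 29.38
eef_pos: [0.4824, -0.2073, 0.1578]
ee_rot: [0.738, -0.675, 0.002, -0.0]
contact_force: [1.5, -4.0, 8.0]
gripper_width: 0.0148
grip_force: 41.3
```

```bash
python3 f.py 4|head -1
```

```text
t 29.52 pos [ 482.42 -207.32  157.82] th -0.3286 r 49.64 push [4.29 4.26 4.3  4.99] radial 0.1
```

>>> step_arm(
  commands=[
    [0,0,0,0,0,0,1],
    [0,0,0,0,0,0,1],
    [0,0,0,0,0,0,1],
    [0,0,0,0,0,0,1],
    [0,0,20,0,0,0,1],
    [0,0,40,0,0,0,1],
    [5,45,35,0,0,0,1],
    [5,45,35,0,0,0,1],
    [5,45,0,0,0,0,1],
    [5,45,0,0,0,0,1],
    [0,0,0,0,0,0,1],
    [0,0,0,0,0,0,1],
  ],
)

```text
time: 31.02
eef_pos: [0.5008, -0.0262, 0.2859]
ee_rot: [0.738, -0.675, -0.0, 0.0]
contact_force: [0.2, 0.8, 0.0]
gripper_width: 0.0854
grip_force: 0.0
```

```bash
python3 samp.py w8.png .072 .1;python3 prof.py w9.png | sed -n '1,8p'
python3 - <<'E'
from pc import *
c,p,d=shot("wrist"); P=cloud(c,d); z=P[...,2]
m=(z>.15)&(z<.19)&(P[...,0]>.4)&(P[...,0]<.6)&(P[...,1]<-.1)&(P[...,1]>-.3)
print("grip",P[m].mean(0)*1000,m.sum())
E
```

```text
31.025 [ 0.5008 -0.0262  0.2859] [ 7.382e-01 -6.746e-01 -1.000e-04  2.000e-04]
[269   0  78  52] rgb [ 63. 119.  93.] c [ 525.9 -171.6] size [70.5 39. ] ang 5.27 z [0.0991 0.1   ]
[293 116  34  15] rgb [238. 199.  81.] c [518. -82.] size [35.2 14.4] ang 5.03 z [0.078  0.0796]
[296 181  27  87] rgb [169. 113.  71.] c [509.   32.4] size [ 29.2 110.2] ang 5.08 z [0.0845 0.0863]
31.075 [ 0.5008 -0.0267  0.2859] [ 7.379e-01 -6.750e-01 -1.000e-04  2.000e-04]
seat 0.75 [308.2 218.6] atz [0.5114 0.0348 0.056 ] depth [0.5111 0.0233 0.0844]
stop 0.76 [310.3 173.7] atz [ 0.5131 -0.0226  0.056 ] depth [ 0.5126 -0.0306  0.0888]
lug 0.81 [305.5 120.9] atz [ 0.5223 -0.0842  0.075 ] depth [ 0.5222 -0.0844  0.0769]
fork 0.55 [307.8 121.6] atz [ 0.5198 -0.0837  0.075 ] depth [ 0.5197 -0.084   0.0786]
handle 0.58 [282.  352.8] atz [0.5278 0.1619 0.145 ] depth [0.5366 0.2811 0.0278]
profile y(mm from crank axis):z along centre
[(21, 100.0), (24, 100.0), (27, 100.0), (30, 99.0), (33, 88.0), (36, 74.0), (39, 73.0), (42, 74.0), (45, 73.0), (48, 74.0), (51, 73.0), (54, 73.0), (57, 73.0), (60, 73.0), (63, 73
[... 428 characters left out ...]
65, 90.0), (168, 84.0), (171, 85.0), (174, 85.0), (177, 85.0), (180, 85.0), (183, 84.0), (186, 85.0), (189, 85.0), (192, 85.0), (195, 84.0), (198, 85.0), (201, 84.0), (204, 85.0), (207, 85.0), (210, 85.0), (213, 85.0), (216, 84.0), (219, 84.0), (222, 85.0), (225, 85.0), (228, 84.0), (231, 85.0), (234, 85.0), (237, 84.0), (240, 84.0), (243, 85.0), (246, 85.0), (249, 84.0), (252, 85.0), (255, 85.0), (258, 85.0), (261, 85.0), (264, 85.0), (267, 84.0), (270, 85.0), (273, 85.0), (276, 88.0), (279, 88.0), (282, 89.0), (285, 91.0), (288, 91.0), (291, 94.0), (294, 91.0), (297, 90.0), (300, 90.0), (303, 90.0)]
grip [nan nan nan] 0<stdin>:4: RuntimeWarning: Mean of empty slice.
  ret = um.true_divide(
```

```bash
python3 -c "
from workcell import robot
print(robot.finish_job())"
```

```text
the job is handed in; nothing more can be done
None
```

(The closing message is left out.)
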